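# Fetch the battery pack from behind the containers for testing

### The job

Clear the spray can, the bottle and the jar off the tray and stand all three on the green side mat; then take the blue battery pack from behind them and lay it gently, flat in the pocket of the test cradle (either way round). With the pack in the cradle, put the three containers back in the tray, upright, each on the very ring it came from, and leave the multimeter, the screwdriver and the spool alone.

Things in the scene. Friction and masses are not known exactly. Their poses are not given: they have to be found in the camera images.
- spray_center (a point): red spray can with a narrower white cap; 135 mm tall, 50 mm across, straight-sided from its foot up to 102 mm (grip it there, in the upper part, clear of the pack behind); about 200 g, loose, standing upright. This point: on its axis, half-way up (67.5 mm over its foot); z is up along its axis. The three containers start in any order on the tray's three rings
- bottle_center (a point): white round bottle with a blue band and a small blue cap; 130 mm tall, 48 mm across, straight-sided from its foot up to 96 mm (grip it there, in the upper part, clear of the pack behind); about 180 g, loose, standing upright. This point: on its axis, half-way up (65 mm over its foot); z is up along its axis. The three containers start in any order on the tray's three rings
- jar_center (a point): amber-brown jar with a wide black lid; 120 mm tall, 58 mm across, straight-sided from its foot up to 98 mm (grip it there, in the upper part, clear of the pack behind); about 280 g, loose, standing upright. This point: on its axis, half-way up (60 mm over its foot); z is up along its axis. The three containers start in any order on the tray's three rings
- pack_center (a point): blue battery pack with orange ends, a block 56 (x) by 112 (y) by 44 (z) mm, about 600 g, loose, lying flat in the tray behind the row of containers with only about 6 to 18 mm between, so that fingers do not fit in while they stand there. This point: its centre, 22 mm over its underside; x across its short side, y along its length, z up
- tray: fixed grey stock tray 180 (x) by 300 (y) mm, floor 6 mm over the bench, rim 12 mm over the bench. Origin: centre of its underside, at bench height; x points away from the robot to the pack's side, y along the row, z up. Three thin black printed rings (70 mm across) for the containers lie in a row 45 mm to -x of the origin, at y = -88, 0 and +88 mm; the pack lies about 21 mm to +x
- mat: side area: fixed flat green rubber mat 150 (x) by 280 (y) by 3 mm thick, with a white line near each short end. Origin: centre of its underside, at bench height; its top is 3 mm higher; y along its length, z up. It lies to the left or right of the tray
- cradle: fixed test cradle: a flat yellow-rimmed black shallow pocket with brass contact blocks beyond both ends. Pocket 72 (x) by 128 (y) mm inside, its floor 4 mm and its rim 12 mm over the bench; outside 90 by 146 mm; the end blocks (60 by 20 mm) reach 22 mm high and to 93 mm from the origin along y. Origin: centre of its underside, at bench height; y along the pocket's length, z up. It lies on the other side of the tray from the mat
- multimeter: bystander, leave alone: yellow multimeter lying flat beyond the tray, loose, 75 by 150 by 38 mm. Origin: centre of its underside
- screwdriver: bystander, leave alone: loose screwdriver lying on the bench between robot and tray, about 200 mm long, less than 30 mm high. Origin: near its middle, at bench height
- spool: bystander, leave alone: loose small spool of silvery solder with black flanges, 60 mm across, 42 mm high, beyond the tray. Origin: centre of its underside

How it is judged (in metres and radians):
On the way, in this order (a step that is already met when the one before it is completed fails the run):
1. all three containers stand released on the green mat, the pack still in its place in the tray (x of spray_center in the frame of mat between -0.07 and 0.07 m and y of spray_center in the frame of mat between -0.135 and 0.135 m and z of spray_center in the frame of mat below 0.0765 m and angle between each of spray_center, bottle_center, jar_center's own z axis and vertical below 0.12 rad and contact force between each of spray, bottle, jar and the fingers below 0.2 N and x of bottle_center in the frame of mat between -0.07 and 0.07 m and y of bottle_center in the frame of mat between -0.135 and 0.135 m and z of bottle_center in the frame of mat below 0.074 m and x of jar_center in the frame of mat between -0.07 and 0.07 m and y of jar_center in the frame of mat between -0.135 and 0.135 m and z of jar_center in the frame of mat below 0.069 m and distance of pack_center from where it was at the start of the episode below 0.03 m), for 0.2 s.
2. the pack lies released, flat in the cradle's pocket, while the three containers still stand on the mat (horizontal distance between pack_center and cradle below 0.013 m and angle between the y axis of pack_center and the y axis of cradle, either way round below 0.22 rad and z of pack_center in the frame of cradle below 0.031 m and angle between pack_center's own z axis and vertical below 0.08 rad and contact force between each of pack, spray, bottle, jar and the fingers below 0.2 N and x of spray_center in the frame of mat between -0.07 and 0.07 m and y of spray_center in the frame of mat between -0.135 and 0.135 m and z of spray_center in the frame of mat below 0.0765 m and angle between each of spray_center, bottle_center, jar_center's own z axis and vertical below 0.12 rad and x of bottle_center in the frame of mat between -0.07 and 0.07 m and y of bottle_center in the frame of mat between -0.135 and 0.135 m and z of bottle_center in the frame of mat below 0.074 m and x of jar_center in the frame of mat between -0.07 and 0.07 m and y of jar_center in the frame of mat between -0.135 and 0.135 m and z of jar_center in the frame of mat below 0.069 m), for 0.2 s.
At the end, for the whole second after the job is handed in: the pack lies flat in the cradle's pocket (centre within 13 mm of the cradle's, lengthwise within 0.22 rad, either way round), each container stands upright within 15 mm of where it stood at the start; all released and at rest (horizontal distance between pack_center and cradle below 0.013 m and angle between the y axis of pack_center and the y axis of cradle, either way round below 0.22 rad and z of pack_center in the frame of cradle below 0.031 m and angle between pack_center's own z axis and vertical below 0.08 rad and contact force between each of pack, spray, bottle, jar and the fingers below 0.2 N and distance of each of spray_center, bottle_center, jar_center from where it was at the start of the episode below 0.015 m and angle between each of spray_center, bottle_center, jar_center's own z axis and vertical below 0.1 rad and linear speed of each of spray, bottle, jar, pack below 0.02 m/s); the robot touches nothing.
It fails at once if the multimeter, the screwdriver or the spool is moved by more than 30 mm (distance of any of multimeter, screwdriver, spool from where it was at the start of the episode above 0.03 m).
It fails at once if a container is tipped over (beyond 0.7 rad) (angle between any of spray_center, bottle_center, jar_center's own z axis and vertical above 0.7 rad).
It fails at once if the pack is dropped or rammed into the cradle (over 80 N) (contact force between pack and cradle above 80 N).
It also fails if it takes over 144 s, if anything falls off the work surface, if the arm or the gripper's body presses on something with over 40 N, if the wrist force passes 120 N, or if a joint passes its speed limit or range.

### The arm

A 6-joint arm with a two-finger parallel gripper is mounted at the origin on the work surface. World frame = base frame: x ahead of the robot, y to its left, z up, the work surface at z = 0. Lengths are in mm, angles in degrees, forces in N, time in s.
With the tool pointing down it reaches from about 350 to 850 mm from the base axis. Payload 8.1 kg.
Tool frame: the origin (TCP) lies midway between the tips of the shut fingers; the grasp point (between the pads) lies 19 mm behind it; z points along the fingers, y is the line along which they close (so a half turn about z gives the same grasp; the last joint's range is limited). The gripper opens to 85 mm and grips with 20 to 120 N. Pads are 22 mm wide; open, the fingers measure 114 mm over their backs; the gripper's body (76 mm by 85 mm) begins 54 mm behind the grasp point. The pads swing forward as they close: fully open they stand 13 mm farther back than shut.
Start: joints at [-68.033, 7.471, 85.268, -0, 87.261, -4.893], TCP at [271.109, -535.262, 231.292] pointing down, gripper open.
Joint ranges: [-169.43, 169.43], [-51.17, 129.36], [1.28, 143.12], [-76.62, 256.62], [0, 156.53], [-152.29, 152.29]. Speed limits (degrees/s): [136.94, 136.94, 159.86, 180, 180, 180].

### API

Orientations are given as [roll, pitch, yaw] about the fixed x, y, z axes, in that order (R = Rz(yaw) Ry(pitch) Rx(roll)).
In Python, from bench import sense, snapshot, camera_params, hand_in, masks_of, pinpoint gives the robot as it stands.
- The arm moves only by the tool step_arm, never from a script. Its argument "targets" is a list of rows, each an object with "angular": the turn, a rotation vector about the tool's x, y, z scaled (see below), a list of three; "dp": the shift along the tool's x, y, z scaled (see below), a list of three; "fingers": the closure, from 0 (fully open) to 1 (shut). A call has exactly 8 rows; each row is the pose to reach, as a shift and turn from the pose commanded when the call began, along the tool's axes at that moment, turning the shorter way round; what a row does not reach only later rows make up. The controller multiplies each number of a shift by 0.2 m and each number of a turn by 180 degrees. A row lasts 1/8 s, in which the tool goes at most 62.5 mm and 10.7 degrees, less where a joint would pass 70% of its speed; a pose out of reach is approached as far as the arm can. A call with a number of a shift or a turn outside -1 to 1 is refused whole. A call with a gripper value outside its range is refused whole. The fingers move at their own pace and stop on an object; "newtons" is the grip in N (left out, the last holds). Time passes only in rows, so rows that repeat a pose let the fingers close, or fill a call up. It gives the time, the measured TCP pose, the force, the opening and the grip force at its end, in the units of the state.
- sense(): the state, without advancing time (a new reading comes with each control period).
- snapshot(name): name is "side" or "top"; returns the picture (384x512x3 uint8, blue, green, red); there is no depth.
- camera_params(name): a dict with "vfov" (degrees; the focal length in pixels is half the picture's height over the tangent of half this angle, whatever the lens; pixels are square), "cx", "cy" (the principal point, pixels), "R" (3x3) and "t" (3): a world point X has camera coordinates R X + t. Camera axes: x right, y down, z forward; pixel columns grow to the right and rows downward; lengths in mm; the calibration is good to about 2 mm. A picture is of the moment at which its call begins. camera_params takes no time and is no camera call.
- hand_in(): hands the job in; it is judged then, once.
Trained networks look in the newest picture that a camera, given by its name, has taken for a name from the list of things; names that differ only in an ending like _2 or _b are one class to them, and where a whole thing is asked for, a point or a joint stands for the part that bears it (a point fixed in the world has none). Each returns a list of dicts, best first, with "conf" (0 to 1); they miss things now and then, are a little off and sometimes report something else, mostly with a low value. They report only what shows in the picture. A call takes as long as a camera call.
- masks_of(camera, label): "pixels" (384x512 bool, what is visible of it) and "at" ([column, row] in pixels, amid what is visible of it).
- pinpoint(camera, label): "at" ([column, row] in pixels: a listed point, or the origin of a listed thing).
The state is a dict: "time": time; "joint_pos": joint angles; "qd": joint speeds; "joint_efforts": joint torques, N m; "tool_pos": TCP position; "tcp_rot": TCP orientation; "ft_force": force on the tool from outside, world axes, zero at the start; "wrist_torque": the same for the moment, N m; "finger_gap": finger opening in mm; "grip_force": force on a finger pad.
Only numpy, scipy, OpenCV 4.12 (cv2) and the standard library are available. Lean on these libraries where they do the work, as an engineer would, in place of code of your own. Each camera call takes 0.05 s, during which the arm holds its last target. There are 200 camera calls.

## Working session

There is one attempt and no reset: what is moved stays moved. The work goes in short steps, Python scripts to look and compute and a tool call to move; the robot and the scene stay as the last step left them, time stands still between calls to the robot, and variables do not carry over. Pictures are saved under pics/ and viewed, at most 14 in all, crops included, and the job is handed in when it is done.

Besides the shell and the picture viewer there is one more tool, called after "Request:" by a JSON object that holds its "method" and its "body", one argument or row to a line. step_arm: Moves the arm, as the interface text tells. Its arguments: {"type":"object","properties":{"targets":{"type":"array","items":{"type":"object","properties":{"angular":{"type":"array","items":{"type":"number","minimum":-1,"maximum":1}},"dp":{"type":"array","items":{"type":"number","minimum":-1,"maximum":1}},"fingers":{"type":"number"}}}},"newtons":{"type":"number"}},"required":["targets"]}

```bash
ls; mkdir -p pics
python3 - <<'E'
from bench import *
import cv2
s=sense(); print(s)
for n in("side","top"):
    cv2.imwrite(f"pics/{n}0.png",snapshot(n)); p=camera_params(n); print(n,p)
    for l in "spray_center bottle_center jar_center pack_center tray mat cradle multimeter screwdriver spool".split():
        print(l,[(d['at'],round(d['conf'],2)) for d in pinpoint(n,l)[:2]])
E
```

```text
pics
{'time': 0.0, 'joint_pos': array([-6.80350841e+01,  7.51667365e+00,  8.53311663e+01, -5.86871541e-04,
        8.72628885e+01, -4.89156921e+00]), 'qd': array([ 0.02751905, -0.05069159,  0.08748961,  0.06588919, -0.06999031,
       -0.10958317]), 'joint_efforts': array([ 1.74594454e-03, -5.69387591e+01, -5.00550342e+01,  1.85681802e-04,
        1.48278050e-02, -4.76329819e-05]), 'tool_pos': array([ 270.86903999, -534.73391115,  230.21004919]), 'tcp_rot': array([-1.79889625e+02, -8.85782755e-03,  2.68565052e+01]), 'ft_force': array([ 0.53985496, -0.55941423,  0.30058119]), 'wrist_torque': array([0.00184293, 0.03600414, 0.00651955]), 'grip_force': 0.0, 'finger_gap': 85.56136855159477}
side {'vfov': 46.15034880646965, 'cx': 252.8297837697106, 'cy': 188.3574494282188, 'R': array([[ 0.99794361, -0.06013788,  0.02218073],
       [-0.01998599, -0.62073117, -0.7837687 ],
       [ 0.06090246,  0.78171366, -0.62065662]]), 't': array([-578.79031217,   72.58796906, 1107.77789714])}
spray_center [([231.6, 172.9], 0.86)]
bottle_center [([237.7, 192.0], 0.9)]
jar_center [([342.1, 236.0], 0.74), 
[... 214 characters left out ...]
], 0.63)]
spool [([326.6, 189.2], 0.86)]
top {'vfov': 52.946796746824546, 'cx': 255.68751925832478, 'cy': 191.35428695596812, 'R': array([[-0.01806446, -0.99968565,  0.01738592],
       [-0.98266536,  0.01454268, -0.18481693],
       [ 0.18450599, -0.02042316, -0.98261917]]), 't': array([  2.36696011, 576.73308795, 963.81800924])}
spray_center [([216.9, 207.6], 0.89)]
bottle_center [([248.0, 207.8], 0.88)]
jar_center [([284.1, 197.1], 0.67)]
pack_center [([246.2, 178.7], 0.62)]
tray [([247.7, 192.3], 0.75)]
mat [([369.7, 217.9], 0.96)]
cradle [([140.2, 229.7], 0.8), ([213.8, 127.1], 0.17)]
multimeter [([280.8, 122.3], 0.87)]
screwdriver [([266.1, 266.4], 0.57)]
spool [([213.7, 127.2], 0.88)]
```

View pics/top0.png

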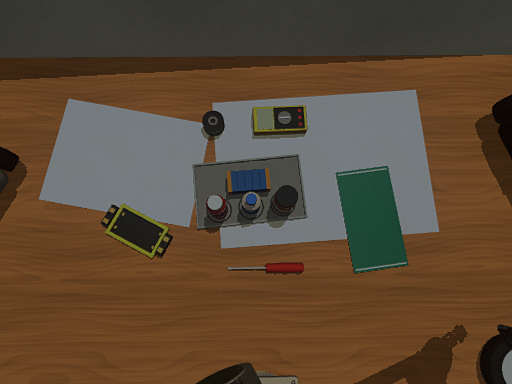

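View pics/side0.png

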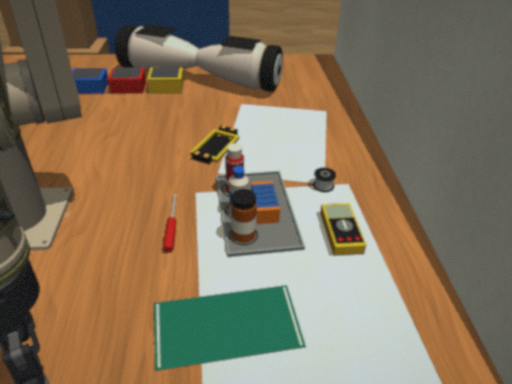

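```bash
cat > h.py <<'E'
import numpy as np, cv2
from bench import *
C={n:camera_params(n) for n in("side","top")}
def ray(n,uv):
    c=C[n]; f=192/np.tan(np.radians(c["vfov"]/2))
    d=np.array([(uv[0]-c["cx"])/f,(uv[1]-c["cy"])/f,1.]); R=np.array(c["R"]); return -R.T@np.array(c["t"]),R.T@d
def plane(n,uv,z):
    o,d=ray(n,uv); return (o+d*(z-o[2])/d[2])[:2]
def proj(n,X):
    c=C[n]; f=192/np.tan(np.radians(c["vfov"]/2)); p=np.array(c["R"])@X+c["t"]; return np.array([c["cx"]+f*p[0]/p[2],c["cy"]+f*p[1]/p[2]])
E
python3 - <<'E'
from h import *
np.set_printoptions(precision=1,suppress=True)
H=dict(spray_center=73.5,bottle_center=71,jar_center=66,pack_center=28,tray=0,mat=0,cradle=0,multimeter=0,screwdriver=0,spool=0)
for n in C:
    snapshot(n); print(n,'cam at',ray(n,(0,0))[0])
    for l,z in H.items():
        r=pinpoint(n,l); print(l,[(plane(n,d['at'],z),round(d['conf'],2)) for d in r[:1]])
    for l,z in dict(tray=12,mat=3,cradle=12,pack_center=50,multimeter=38,screwdriver=10).items():
        m=masks_of(n,l)
        if not m: continue
        p=m[0]['pixels'].astype(np.uint8); cs=max(cv2.findContours(p,0,2)[0],key=cv2.contourArea)[:,0]
        w=np.array([plane(n,q,z) for q in cs],np.float32); r=cv2.minAreaRect(w); print('  rect',l,round(m[0]['conf'],2),np.array(r[0]),np.array(r[1]),round(r[2],1))
E
```

```text
side cam at [ 511.6 -855.7  757.3]
spray_center [(array([528.9,  81.4]), 0.76)]
bottle_center [(array([541.3,  -5.1]), 0.83)]
jar_center [(array([549.7, -84.8]), 0.78)]
pack_center [(array([611.9,   5.9]), 0.94)]
tray [(array([583.5,  -0.1]), 0.56)]
mat [(array([ 505.1, -326.6]), 0.66)]
cradle [(array([480.7, 323.9]), 0.56)]
multimeter [(array([793.5, -89.7]), 0.73)]
screwdriver [(array([372.7, -37.3]), 0.85)]
spool [(array([778.8,  96.1]), 0.69)]
  rect tray 0.88 [587.2   0.2] [179.7 308.4] 5.2
  rect mat 0.58 [ 507.5 -329.4] [282.  153.2] 7.6
  rect cradle 0.73 [487.5 305.9] [207.8  94.8] 61.3
  rect pack_center 0.91 [607.3 -15.9] [ 59.2 160.5] 2.1
  rect multimeter 0.9 [ 780.  -101.5] [ 82.6 174.7] 1.2
  rect screwdriver 0.83 [374.1 -39.4] [ 27.7 206.3] 4.2
top cam at [ 388.9   13.7 1053.6]
spray_center [(array([540.6,  90.4]), 0.74)]
bottle_center [(array([530.8,   6.1]), 0.9)]
jar_center [(array([557. , -84.7]), 0.63)]
pack_center [(array([614.1,  12.1]), 0.97)]
tray [(array([586.7,  11.8]), 0.79)]
mat [(array([ 514.4, -329. ]), 0.61)]
cradle [(array([546.7,  97.2]), 0.71)]
multimeter [(array([795.8, -82.5]), 0.94)]
screwdriver [(array([379.6, -30. ]), 0.77)]
spool [(array([775.2, 105. ]), 0.78)]
  rect tray 0.67 [587.7  11. ] [181.7 300.1] 4.9
  rect mat 0.78 [ 507.3 -322.9] [279.8 149.6] 7.2
  rect cradle 0.83 [484.2 314.4] [191.   90.1] 61.4
  rect pack_center 0.94 [606.6  12.5] [ 65.9 115.8] 3.5
  rect multimeter 0.58 [780.6 -77.9] [ 82.8 147.3] 2.0
  rect screwdriver 0.73 [377.9 -73.1] [114.6  23.5] 89.0
```

```bash
cat > fit.py <<'E'
from h import *
from scipy.optimize import minimize
def box(sx,sy,z0,z1,cx=0,cy=0): return np.array([(cx+a*sx/2,cy+b*sy/2,z) for a in(-1,1) for b in(-1,1) for z in(z0,z1)],float)
def cyl(r,z0,z1): return np.array([(r*np.cos(t),r*np.sin(t),z) for t in np.arange(0,6.28,.2) for z in(z0,z1)])
def place(P,q):
    c,s=np.cos(q[2]),np.sin(q[2]); return np.c_[q[0]+c*P[:,0]-s*P[:,1],q[1]+s*P[:,0]+c*P[:,1],P[:,2]]
def rast(n,parts,q,S=4):
    im=np.zeros((384*S,512*S),np.uint8)
    for P in parts:
        uv=np.array([proj(n,X) for X in place(P,q)]); cv2.fillConvexPoly(im,cv2.convexHull(np.round((uv+.5)*S*16).astype(np.int32)),255,shift=4)
    return cv2.resize(im,(512,384),interpolation=cv2.INTER_AREA)/255.
def fit(cams,parts,q0,masks,yaw=True):
    def cost(v):
        q=[v[0],v[1],v[2]/100 if yaw else q0[2]]; e=0
        for n in cams:
            r=rast(n,parts,q); m=masks[n]; e+=1-np.minimum(r,m).sum()/np.maximum(r,m).sum()
        return e
    v0=np.array([q0[0],q0[1],q0[2]*100]); d=3 if yaw else 2
    sim=np.array([v0[:d]]+[v0[:d]+12*np.eye(3)[i][:d] for i in range(d)])
    o=minimize(cost,v0[:d],method="Nelder-Mead",options=dict(initial_simplex=sim,xatol=.1,fatol=1e-4,maxiter=90))
    return np.r_[o.x[:2],np.degrees(o.x[2]/100) if yaw else 0].round(1),round(o.fun/len(cams),3)
def conts(z): return dict(spray_center=[cyl(25,z,z+102),cyl(17,z,z+135)],bottle_center=[cyl(24,z,z+96),cyl(11,z,z+130)],jar_center=[cyl(29,z,z+120)])
E
cat > m.py <<'E'
from fit import *
r=np.radians
J=dict(tray=([box(180,300,0,12)],(588,9,r(4.9))),mat=([box(150,280,0,3)],(507,-326,r(-82.6))),cradle=([box(90,146,0,12),box(60,20,0,22,0,83),box(60,20,0,22,0,-83)],(485,312,r(-28.6))),
 pack_center=([box(56,112,6,50)],(608,12,r(4))))
for (k,p),q in zip(conts(6).items(),[(538,92,0),(540,6,0),(553,-83,0)]): J[k]=(p,q)
M={k:{} for k in J}
for n in C:
    snapshot(n)
    for k in J:
        m=masks_of(n,k)
        if m: M[k][n]=m[0]['pixels'].astype(float)
for k,(p,q) in J.items():
    yaw=not(k[:3] in('spr','bot','jar'))
    for cams in (['top'],['side'],['top','side']):
        if all(c in M[k] for c in cams): print(k,cams,*fit(cams,p,q,M[k],yaw))
E
python3 m.py
```

```text
tray ['top'] [588.5  11.5   5.2] 0.327
tray ['side'] [587.    7.2   5.2] 0.479
tray ['top', 'side'] [588.    9.7   5.3] 0.41
mat ['top'] [ 508.1 -323.3  -82.9] 0.024
mat ['side'] [ 507.4 -327.4  -82.7] 0.017
mat ['top', 'side'] [ 507.5 -325.5  -82.9] 0.035
cradle ['top'] [483.7 314.1 -28.7] 0.026
cradle ['side'] [482.6 310.7 -28.4] 0.078
cradle ['top', 'side'] [483.4 313.  -28.6] 0.058
pack_center ['top'] [610.1  13.1   4.5] 0.053
pack_center ['side'] [609.    9.    3.5] 0.106
pack_center ['top', 'side'] [609.6  12.2   3.7] 0.096
spray_center ['top'] [535.7  94.8   0. ] 0.056
spray_center ['side'] [534.   96.8   0. ] 0.45
spray_center ['top', 'side'] [535.   94.5   0. ] 0.257
bottle_center ['top'] [543.8   7.5   0. ] 0.052
bottle_center ['side'] [540.6  21.    0. ] 0.507
bottle_center ['top', 'side'] [543.3   7.4   0. ] 0.296
jar_center ['top'] [549.8 -80.4   0. ] 0.102
jar_center ['side'] [550.8 -85.5   0. ] 0.056
jar_center ['top', 'side'] [551.1 -82.4   0. ] 0.095
```

Request:
{"method": "step_arm", "body": {
  "targets": [
    {"angular":[0,0,-0.055],"dp":[0.13,-0.08,0],"fingers":0},
    {"angular":[0,0,-0.11],"dp":[0.28,-0.17,0],"fingers":0},
    {"angular":[0,0,-0.165],"dp":[0.43,-0.26,0],"fingers":0},
    {"angular":[0,0,-0.22],"dp":[0.58,-0.35,0],"fingers":0},
    {"angular":[0,0,-0.275],"dp":[0.73,-0.45,0],"fingers":0},
    {"angular":[0,0,-0.33],"dp":[0.86,-0.53,0],"fingers":0},
    {"angular":[0,0,-0.379],"dp":[0.95,-0.58,0],"fingers":0},
    {"angular":[0,0,-0.379],"dp":[0.95,-0.58,0],"fingers":0}
  ],
  "newtons": 40
}}

```text
time: 4.6
tool_pos: [388.9, -345.0, 231.5]
tcp_rot: [180.0, 0.0, 95.2]
ft_force: [0.3, 0.1, -0.0]
finger_gap: 85.1
grip_force: 0.0
```

Request:
{"method": "step_arm", "body": {
  "targets": [
    {"angular":[0,0,0],"dp":[0.12,0.09,0.02],"fingers":0},
    {"angular":[0,0,0],"dp":[0.26,0.19,0.05],"fingers":0},
    {"angular":[0,0,0],"dp":[0.42,0.31,0.08],"fingers":0},
    {"angular":[0,0,0],"dp":[0.58,0.43,0.11],"fingers":0},
    {"angular":[0,0,0],"dp":[0.74,0.55,0.14],"fingers":0},
    {"angular":[0,0,0],"dp":[0.86,0.64,0.17],"fingers":0},
    {"angular":[0,0,0],"dp":[0.95,0.7,0.2],"fingers":0},
    {"angular":[0,0,0],"dp":[0.95,0.7,0.2],"fingers":0}
  ]
}}

```text
time: 5.6
tool_pos: [510.8, -143.9, 190.6]
tcp_rot: [-179.9, -0.0, 95.0]
ft_force: [-0.8, -0.7, 0.3]
finger_gap: 85.4
grip_force: 0.0
```

Request:
{"method": "step_arm", "body": {
  "targets": [
    {"angular":[0,0,0],"dp":[0.12,0.1,0],"fingers":0},
    {"angular":[0,0,0],"dp":[0.24,0.19,0],"fingers":0},
    {"angular":[0,0,0],"dp":[0.29,0.227,0],"fingers":0},
    {"angular":[0,0,0],"dp":[0.29,0.227,0.1],"fingers":0},
    {"angular":[0,0,0],"dp":[0.29,0.227,0.2],"fingers":0},
    {"angular":[0,0,0],"dp":[0.29,0.227,0.25],"fingers":0},
    {"angular":[0,0,0],"dp":[0.29,0.227,0.25],"fingers":0},
    {"angular":[0,0,0],"dp":[0.29,0.227,0.25],"fingers":0}
  ]
}}

```text
time: 6.6
tool_pos: [551.2, -82.8, 141.8]
tcp_rot: [180.0, 0.0, 95.1]
ft_force: [0.7, -0.6, 0.1]
finger_gap: 85.5
grip_force: 0.0
```

Run:
```python
from h import *
a=snapshot("side")[100:290,120:390]; b=snapshot("top")[110:250,170:330]
cv2.imwrite("pics/j1.png",np.hstack([cv2.resize(a,(398,280)),cv2.resize(b,(320,280))])); print(sense()['tool_pos'])
```

```text
[551.47499594 -82.70890081 142.19498504]
```

View pics/j1.png

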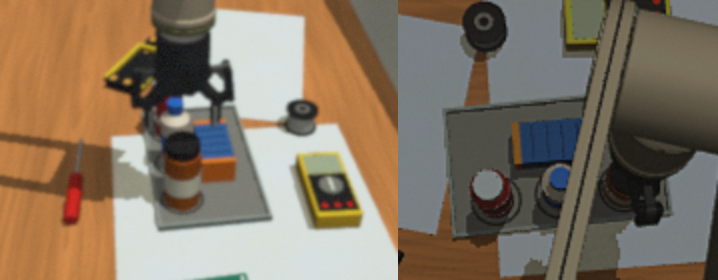

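The gripper straddles the jar, at about (181, 160) in the side crop, with the fingers clear of the pack and the bottle. Descend and grip.

Request:
{"method": "step_arm", "body": {
  "targets": [
    {"angular":[0,0,0],"dp":[0,0,0.1],"fingers":0},
    {"angular":[0,0,0],"dp":[0,0,0.2],"fingers":0},
    {"angular":[0,0,0],"dp":[0,0,0.3],"fingers":0},
    {"angular":[0,0,0],"dp":[0,0,0.36],"fingers":0},
    {"angular":[0,0,0],"dp":[0,0,0.376],"fingers":0},
    {"angular":[0,0,0],"dp":[0,0,0.376],"fingers":0.1},
    {"angular":[0,0,0],"dp":[0,0,0.376],"fingers":0.2},
    {"angular":[0,0,0],"dp":[0,0,0.376],"fingers":0.3}
  ],
  "newtons": 40
}}

```text
time: 7.7
tool_pos: [551.6, -82.6, 66.9]
tcp_rot: [179.9, 0.0, 95.1]
ft_force: [0.8, -0.1, 1.6]
finger_gap: 59.9
grip_force: 0.0
```

Request:
{"method": "step_arm", "body": {
  "targets": [
    {"angular":[0,0,0],"dp":[0,0,0],"fingers":0.35},
    {"angular":[0,0,0],"dp":[0,0,0],"fingers":0.4},
    {"angular":[0,0,0],"dp":[0,0,0],"fingers":0.5},
    {"angular":[0,0,0],"dp":[0,0,0],"fingers":0.7},
    {"angular":[0,0,0],"dp":[0,0,0],"fingers":1},
    {"angular":[0,0,0],"dp":[0,0,0],"fingers":1},
    {"angular":[0,0,0],"dp":[0,0,-0.04],"fingers":1},
    {"angular":[0,0,0],"dp":[0,0,-0.1],"fingers":1}
  ]
}}

```text
time: 8.7
tool_pos: [549.8, -82.3, 85.6]
tcp_rot: [-179.9, -0.0, 95.1]
ft_force: [-0.4, 0.8, -2.0]
finger_gap: 57.0
grip_force: 40.8
```

Request:
{"method": "step_arm", "body": {
  "targets": [
    {"angular":[0,0,0],"dp":[0,0,-0.1],"fingers":1},
    {"angular":[0,0,0],"dp":[-0.08,-0.02,-0.18],"fingers":1},
    {"angular":[0,0,0],"dp":[-0.22,-0.05,-0.2],"fingers":1},
    {"angular":[0,0,0],"dp":[-0.4,-0.09,-0.2],"fingers":1},
    {"angular":[0,0,0],"dp":[-0.57,-0.13,-0.2],"fingers":1},
    {"angular":[0,0,0],"dp":[-0.72,-0.16,-0.2],"fingers":1},
    {"angular":[0,0,0],"dp":[-0.84,-0.19,-0.2],"fingers":1},
    {"angular":[0,0,0],"dp":[-0.9,-0.2,-0.2],"fingers":1}
  ]
}}

```text
time: 9.7
tool_pos: [526.6, -267.6, 127.2]
tcp_rot: [180.0, 0.1, 95.0]
ft_force: [0.6, 0.6, -2.0]
finger_gap: 57.3
grip_force: 40.9
```

Request:
{"method": "step_arm", "body": {
  "targets": [
    {"angular":[0,0,0],"dp":[-0.1,-0.02,0],"fingers":1},
    {"angular":[0,0,0],"dp":[-0.24,-0.06,0],"fingers":1},
    {"angular":[0,0,0],"dp":[-0.38,-0.09,0],"fingers":1},
    {"angular":[0,0,0],"dp":[-0.46,-0.11,0.03],"fingers":1},
    {"angular":[0,0,0],"dp":[-0.48,-0.118,0.1],"fingers":1},
    {"angular":[0,0,0],"dp":[-0.48,-0.118,0.18],"fingers":1},
    {"angular":[0,0,0],"dp":[-0.48,-0.118,0.25],"fingers":1},
    {"angular":[0,0,0],"dp":[-0.48,-0.118,0.29],"fingers":1}
  ]
}}

```text
time: 10.7
tool_pos: [511.5, -361.7, 66.2]
tcp_rot: [-179.9, -0.1, 95.1]
ft_force: [-0.3, 0.6, -2.3]
finger_gap: 57.4
grip_force: 40.9
```

Request:
{"method": "step_arm", "body": {
  "targets": [
    {"angular":[0,0,0],"dp":[0,0,0.012],"fingers":1},
    {"angular":[0,0,0],"dp":[0,0,0.024],"fingers":1},
    {"angular":[0,0,0],"dp":[0,0,0.024],"fingers":1},
    {"angular":[0,0,0],"dp":[0,0,0.024],"fingers":1},
    {"angular":[0,0,0],"dp":[0,0,0.024],"fingers":0.25},
    {"angular":[0,0,0],"dp":[0,0,0.024],"fingers":0.1},
    {"angular":[0,0,0],"dp":[0,0,0.024],"fingers":0},
    {"angular":[0,0,0],"dp":[0,0,0.024],"fingers":0}
  ]
}}

```text
time: 11.7
tool_pos: [512.0, -363.1, 63.2]
tcp_rot: [-180.0, 0.0, 95.1]
ft_force: [0.2, -0.4, -0.0]
finger_gap: 85.4
grip_force: 0.0
```

Request:
{"method": "step_arm", "body": {
  "targets": [
    {"angular":[0,0,0],"dp":[0,0,0],"fingers":0},
    {"angular":[0,0,0],"dp":[0,0,-0.06],"fingers":0},
    {"angular":[0,0,0],"dp":[0,0,-0.16],"fingers":0},
    {"angular":[0,0,0],"dp":[0,0,-0.28],"fingers":0},
    {"angular":[0,0,0],"dp":[0,0,-0.38],"fingers":0},
    {"angular":[0,0,0],"dp":[0,0,-0.45],"fingers":0},
    {"angular":[0,0,0],"dp":[0,0,-0.46],"fingers":0},
    {"angular":[0,0,0],"dp":[0,0,-0.46],"fingers":0}
  ]
}}

```text
time: 12.7
tool_pos: [511.8, -362.8, 154.7]
tcp_rot: [-180.0, -0.0, 95.1]
ft_force: [0.1, 0.2, 0.1]
finger_gap: 85.5
grip_force: 0.0
```

Request:
{"method": "step_arm", "body": {
  "targets": [
    {"angular":[0,0,0],"dp":[0.08,0.01,0],"fingers":0},
    {"angular":[0,0,0],"dp":[0.2,0.03,0],"fingers":0},
    {"angular":[0,0,0],"dp":[0.32,0.06,0],"fingers":0},
    {"angular":[0,0,0],"dp":[0.44,0.08,0],"fingers":0},
    {"angular":[0,0,0],"dp":[0.56,0.1,0],"fingers":0},
    {"angular":[0,0,0],"dp":[0.68,0.12,0],"fingers":0},
    {"angular":[0,0,0],"dp":[0.8,0.14,0],"fingers":0},
    {"angular":[0,0,0],"dp":[0.912,0.158,0],"fingers":0}
  ]
}}

```text
time: 13.7
tool_pos: [527.4, -176.6, 155.4]
tcp_rot: [180.0, 0.0, 95.1]
ft_force: [0.4, 0.6, 0.1]
finger_gap: 85.2
grip_force: 0.0
```

Request:
{"method": "step_arm", "body": {
  "targets": [
    {"angular":[0,0,0],"dp":[0.15,0.03,0],"fingers":0},
    {"angular":[0,0,0],"dp":[0.32,0.06,0],"fingers":0},
    {"angular":[0,0,0],"dp":[0.5,0.09,0],"fingers":0},
    {"angular":[0,0,0],"dp":[0.67,0.12,0],"fingers":0},
    {"angular":[0,0,0],"dp":[0.82,0.14,0],"fingers":0},
    {"angular":[0,0,0],"dp":[0.9,0.155,0],"fingers":0},
    {"angular":[0,0,0],"dp":[0.912,0.158,0],"fingers":0},
    {"angular":[0,0,0],"dp":[0.912,0.158,0],"fingers":0}
  ]
}}

```text
time: 14.7
tool_pos: [542.7, 5.5, 155.3]
tcp_rot: [180.0, 0.0, 95.1]
ft_force: [-0.3, 0.4, 0.2]
finger_gap: 85.2
grip_force: 0.0
```

Request:
{"method": "step_arm", "body": {
  "targets": [
    {"angular":[0,0,0],"dp":[0,0,0.1],"fingers":0},
    {"angular":[0,0,0],"dp":[0,0,0.22],"fingers":0},
    {"angular":[0,0,0],"dp":[0,0,0.34],"fingers":0},
    {"angular":[0,0,0],"dp":[0,0,0.42],"fingers":0},
    {"angular":[0,0,0],"dp":[0,0,0.446],"fingers":0},
    {"angular":[0,0,0],"dp":[0,0,0.446],"fingers":0.1},
    {"angular":[0,0,0],"dp":[0,0,0.446],"fingers":0.2},
    {"angular":[0,0,0],"dp":[0,0,0.446],"fingers":0.3}
  ]
}}

```text
time: 15.7
tool_pos: [543.4, 5.9, 67.0]
tcp_rot: [179.9, 0.0, 95.1]
ft_force: [0.1, -0.3, -1.0]
finger_gap: 59.7
grip_force: 0.0
```

Request:
{"method": "step_arm", "body": {
  "targets": [
    {"angular":[0,0,0],"dp":[0,0,0],"fingers":0.38},
    {"angular":[0,0,0],"dp":[0,0,0],"fingers":0.46},
    {"angular":[0,0,0],"dp":[0,0,0],"fingers":0.55},
    {"angular":[0,0,0],"dp":[0,0,0],"fingers":0.8},
    {"angular":[0,0,0],"dp":[0,0,0],"fingers":1},
    {"angular":[0,0,0],"dp":[0,0,0],"fingers":1},
    {"angular":[0,0,0],"dp":[0,0,-0.04],"fingers":1},
    {"angular":[0,0,0],"dp":[0,0,-0.1],"fingers":1}
  ]
}}

```text
time: 16.7
tool_pos: [541.7, 6.0, 85.7]
tcp_rot: [-179.9, -0.0, 95.1]
ft_force: [-0.3, 0.2, -2.1]
finger_gap: 47.1
grip_force: 41.3
```

Request:
{"method": "step_arm", "body": {
  "targets": [
    {"angular":[0,0,0],"dp":[0,0,-0.1],"fingers":1},
    {"angular":[0,0,0],"dp":[-0.06,-0.03,-0.18],"fingers":1},
    {"angular":[0,0,0],"dp":[-0.18,-0.09,-0.2],"fingers":1},
    {"angular":[0,0,0],"dp":[-0.32,-0.16,-0.2],"fingers":1},
    {"angular":[0,0,0],"dp":[-0.46,-0.23,-0.2],"fingers":1},
    {"angular":[0,0,0],"dp":[-0.6,-0.3,-0.2],"fingers":1},
    {"angular":[0,0,0],"dp":[-0.72,-0.36,-0.2],"fingers":1},
    {"angular":[0,0,0],"dp":[-0.8,-0.4,-0.2],"fingers":1}
  ]
}}

```text
time: 17.7
tool_pos: [476.3, -162.1, 126.6]
tcp_rot: [180.0, 0.0, 95.0]
ft_force: [0.5, 0.2, -2.0]
finger_gap: 47.2
grip_force: 41.4
```

Request:
{"method": "step_arm", "body": {
  "targets": [
    {"angular":[0,0,0],"dp":[-0.14,-0.07,0],"fingers":1},
    {"angular":[0,0,0],"dp":[-0.32,-0.16,0],"fingers":1},
    {"angular":[0,0,0],"dp":[-0.5,-0.24,0],"fingers":1},
    {"angular":[0,0,0],"dp":[-0.63,-0.305,0.03],"fingers":1},
    {"angular":[0,0,0],"dp":[-0.662,-0.322,0.1],"fingers":1},
    {"angular":[0,0,0],"dp":[-0.662,-0.322,0.18],"fingers":1},
    {"angular":[0,0,0],"dp":[-0.662,-0.322,0.25],"fingers":1},
    {"angular":[0,0,0],"dp":[-0.662,-0.322,0.29],"fingers":1}
  ]
}}

```text
time: 18.7
tool_pos: [424.4, -296.7, 66.4]
tcp_rot: [-179.9, -0.1, 95.2]
ft_force: [0.2, 0.2, -1.7]
finger_gap: 47.4
grip_force: 41.4
```

Request:
{"method": "step_arm", "body": {
  "targets": [
    {"angular":[0,0,0],"dp":[0,0,0.012],"fingers":1},
    {"angular":[0,0,0],"dp":[0,0,0.024],"fingers":1},
    {"angular":[0,0,0],"dp":[0,0,0.024],"fingers":1},
    {"angular":[0,0,0],"dp":[0,0,0.024],"fingers":1},
    {"angular":[0,0,0],"dp":[0,0,0.024],"fingers":0.35},
    {"angular":[0,0,0],"dp":[0,0,0.024],"fingers":0.1},
    {"angular":[0,0,0],"dp":[0,0,0.024],"fingers":0},
    {"angular":[0,0,0],"dp":[0,0,0.024],"fingers":0}
  ]
}}

```text
time: 19.7
tool_pos: [424.7, -298.2, 63.3]
tcp_rot: [180.0, 0.0, 95.1]
ft_force: [-0.0, 1.1, 0.7]
finger_gap: 85.5
grip_force: 0.0
```

Request:
{"method": "step_arm", "body": {
  "targets": [
    {"angular":[0,0,0],"dp":[0,0,0],"fingers":0},
    {"angular":[0,0,0],"dp":[0,0,-0.06],"fingers":0},
    {"angular":[0,0,0],"dp":[0,0,-0.16],"fingers":0},
    {"angular":[0,0,0],"dp":[0,0,-0.28],"fingers":0},
    {"angular":[0,0,0],"dp":[0,0,-0.38],"fingers":0},
    {"angular":[0,0,0],"dp":[0,0,-0.47],"fingers":0},
    {"angular":[0,0,0],"dp":[0,0,-0.51],"fingers":0},
    {"angular":[0,0,0],"dp":[0,0,-0.51],"fingers":0}
  ]
}}

```text
time: 20.7
tool_pos: [425.0, -298.3, 165.9]
tcp_rot: [180.0, 0.0, 95.1]
ft_force: [1.2, -0.1, -0.1]
finger_gap: 85.0
grip_force: 0.0
```

Request:
{"method": "step_arm", "body": {
  "targets": [
    {"angular":[0,0,0],"dp":[0.08,0.03,0],"fingers":0},
    {"angular":[0,0,0],"dp":[0.2,0.08,0],"fingers":0},
    {"angular":[0,0,0],"dp":[0.32,0.12,0],"fingers":0},
    {"angular":[0,0,0],"dp":[0.44,0.17,0],"fingers":0},
    {"angular":[0,0,0],"dp":[0.57,0.22,0],"fingers":0},
    {"angular":[0,0,0],"dp":[0.7,0.27,0],"fingers":0},
    {"angular":[0,0,0],"dp":[0.83,0.32,0],"fingers":0},
    {"angular":[0,0,0],"dp":[0.95,0.361,0],"fingers":0}
  ]
}}

```text
time: 21.7
tool_pos: [479.3, -100.2, 164.1]
tcp_rot: [-179.9, -0.1, 95.1]
ft_force: [0.2, 0.0, -0.0]
finger_gap: 85.6
grip_force: 0.0
```

Request:
{"method": "step_arm", "body": {
  "targets": [
    {"angular":[0,0,0],"dp":[0.15,0.06,0],"fingers":0},
    {"angular":[0,0,0],"dp":[0.32,0.12,0],"fingers":0},
    {"angular":[0,0,0],"dp":[0.5,0.19,0],"fingers":0},
    {"angular":[0,0,0],"dp":[0.68,0.26,0],"fingers":0},
    {"angular":[0,0,0],"dp":[0.84,0.32,0],"fingers":0},
    {"angular":[0,0,0],"dp":[0.93,0.354,0],"fingers":0},
    {"angular":[0,0,0],"dp":[0.95,0.361,0],"fingers":0},
    {"angular":[0,0,0],"dp":[0.95,0.361,0],"fingers":0}
  ]
}}

```text
time: 22.7
tool_pos: [534.6, 92.8, 165.0]
tcp_rot: [-180.0, 0.0, 95.1]
ft_force: [-0.5, 0.0, 0.2]
finger_gap: 85.3
grip_force: 0.0
```

Request:
{"method": "step_arm", "body": {
  "targets": [
    {"angular":[0,0,0],"dp":[0,0,0.1],"fingers":0},
    {"angular":[0,0,0],"dp":[0,0,0.22],"fingers":0},
    {"angular":[0,0,0],"dp":[0,0,0.34],"fingers":0},
    {"angular":[0,0,0],"dp":[0,0,0.44],"fingers":0},
    {"angular":[0,0,0],"dp":[0,0,0.471],"fingers":0},
    {"angular":[0,0,0],"dp":[0,0,0.471],"fingers":0.1},
    {"angular":[0,0,0],"dp":[0,0,0.471],"fingers":0.2},
    {"angular":[0,0,0],"dp":[0,0,0.471],"fingers":0.3}
  ]
}}

```text
time: 23.7
tool_pos: [535.2, 93.1, 71.6]
tcp_rot: [180.0, 0.0, 95.1]
ft_force: [-0.6, -1.1, 0.2]
finger_gap: 60.0
grip_force: 0.0
```

Request:
{"method": "step_arm", "body": {
  "targets": [
    {"angular":[0,0,0],"dp":[0,0,0],"fingers":0.38},
    {"angular":[0,0,0],"dp":[0,0,0],"fingers":0.46},
    {"angular":[0,0,0],"dp":[0,0,0],"fingers":0.55},
    {"angular":[0,0,0],"dp":[0,0,0],"fingers":0.8},
    {"angular":[0,0,0],"dp":[0,0,0],"fingers":1},
    {"angular":[0,0,0],"dp":[0,0,0],"fingers":1},
    {"angular":[0,0,0],"dp":[0,0,-0.04],"fingers":1},
    {"angular":[0,0,0],"dp":[0,0,-0.1],"fingers":1}
  ]
}}

```text
time: 24.7
tool_pos: [534.1, 93.1, 90.9]
tcp_rot: [-179.9, -0.0, 95.1]
ft_force: [0.2, 0.2, -1.9]
finger_gap: 48.6
grip_force: 40.9
```

Request:
{"method": "step_arm", "body": {
  "targets": [
    {"angular":[0,0,0],"dp":[0,0,-0.1],"fingers":1},
    {"angular":[0,0,0],"dp":[-0.08,0,-0.18],"fingers":1},
    {"angular":[0,0,0],"dp":[-0.22,0.01,-0.2],"fingers":1},
    {"angular":[0,0,0],"dp":[-0.38,0.01,-0.2],"fingers":1},
    {"angular":[0,0,0],"dp":[-0.54,0.02,-0.2],"fingers":1},
    {"angular":[0,0,0],"dp":[-0.68,0.02,-0.2],"fingers":1},
    {"angular":[0,0,0],"dp":[-0.81,0.03,-0.2],"fingers":1},
    {"angular":[0,0,0],"dp":[-0.93,0.03,-0.2],"fingers":1}
  ]
}}

```text
time: 25.7
tool_pos: [557.3, -93.7, 131.7]
tcp_rot: [180.0, 0.0, 95.0]
ft_force: [-1.1, 0.5, -1.6]
finger_gap: 49.1
grip_force: 41.0
```

Request:
{"method": "step_arm", "body": {
  "targets": [
    {"angular":[0,0,0],"dp":[-0.14,0,0],"fingers":1},
    {"angular":[0,0,0],"dp":[-0.3,0.01,0],"fingers":1},
    {"angular":[0,0,0],"dp":[-0.47,0.01,0],"fingers":1},
    {"angular":[0,0,0],"dp":[-0.64,0.02,0],"fingers":1},
    {"angular":[0,0,0],"dp":[-0.8,0.02,0],"fingers":1},
    {"angular":[0,0,0],"dp":[-0.91,0.03,0.02],"fingers":1},
    {"angular":[0,0,0],"dp":[-0.939,0.03,0.07],"fingers":1},
    {"angular":[0,0,0],"dp":[-0.939,0.03,0.14],"fingers":1}
  ]
}}

```text
time: 26.7
tool_pos: [579.8, -277.9, 102.1]
tcp_rot: [-180.0, -0.0, 95.1]
ft_force: [0.2, 0.6, -2.4]
finger_gap: 48.9
grip_force: 41.1
```

Request:
{"method": "step_arm", "body": {
  "targets": [
    {"angular":[0,0,0],"dp":[0,0,0.08],"fingers":1},
    {"angular":[0,0,0],"dp":[0,0,0.14],"fingers":1},
    {"angular":[0,0,0],"dp":[0,0,0.165],"fingers":1},
    {"angular":[0,0,0],"dp":[0,0,0.174],"fingers":1},
    {"angular":[0,0,0],"dp":[0,0,0.174],"fingers":1},
    {"angular":[0,0,0],"dp":[0,0,0.174],"fingers":0.35},
    {"angular":[0,0,0],"dp":[0,0,0.174],"fingers":0.1},
    {"angular":[0,0,0],"dp":[0,0,0.174],"fingers":0}
  ]
}}

```text
time: 27.7
tool_pos: [580.1, -278.2, 68.5]
tcp_rot: [180.0, 0.0, 95.1]
ft_force: [-0.8, 0.1, 0.6]
finger_gap: 85.4
grip_force: 0.0
```

Request:
{"method": "step_arm", "body": {
  "targets": [
    {"angular":[0,0,0],"dp":[0,0,0],"fingers":0},
    {"angular":[0,0,0],"dp":[0,0,-0.06],"fingers":0},
    {"angular":[0,0,0],"dp":[0,0,-0.16],"fingers":0},
    {"angular":[0,0,0],"dp":[0,0,-0.28],"fingers":0},
    {"angular":[0,0,0],"dp":[0,0,-0.38],"fingers":0},
    {"angular":[0,0,0],"dp":[0,0,-0.45],"fingers":0},
    {"angular":[0,0,0],"dp":[0,0,-0.48],"fingers":0},
    {"angular":[0,0,0],"dp":[0,0,-0.48],"fingers":0}
  ]
}}

```text
time: 28.7
tool_pos: [580.0, -278.1, 164.4]
tcp_rot: [180.0, 0.0, 95.1]
ft_force: [0.3, 0.2, 0.0]
finger_gap: 85.4
grip_force: 0.0
```

```bash
cat > m2.py <<'E'
from fit import *
import sys
r=np.radians; z=3
J=dict(pack_center=([box(56,112,6,50)],(609.5,11,r(4.3)))) 
for (k,p),q in zip(conts(z).items(),[(580,-278,0),(425,-298,0),(512,-363,0)]): J[k]=(p,q)
for n in C:
    im=snapshot(n); cv2.imwrite(f"pics/m_{n}.png",im)
    for k,(p,q) in J.items():
        m=masks_of(n,k)
        if m: print(n,k,round(m[0]['conf'],2),*fit([n],p,q,{n:m[0]['pixels'].astype(float)},k[0]=='p'))
cv2.imwrite("pics/m.png",np.hstack([cv2.imread("pics/m_top.png")[100:300,170:450],cv2.imread("pics/m_side.png")[100:300,120:400]]))
E
python3 m2.py
```

```text
side spray_center 0.89 [ 579.6 -280.1    0. ] 0.04
side bottle_center 0.7 [ 425.1 -300.1    0. ] 0.052
top pack_center 0.58 [610.7  12.9   3.8] 0.076
top spray_center 0.76 [ 580.  -268.1    0. ] 0.426
top jar_center 0.65 [ 512.1 -359.1    0. ] 0.61
```

View pics/m_side.png

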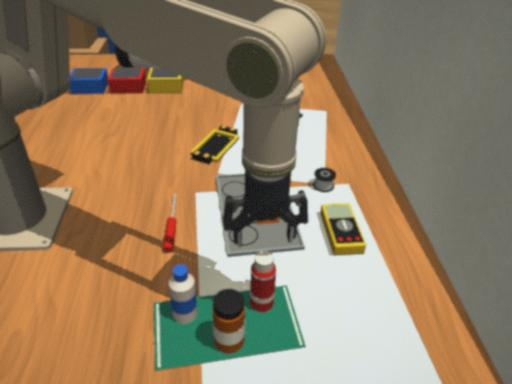

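Request:
{"method": "step_arm", "body": {
  "targets": [
    {"angular":[0,0,0],"dp":[0.07,0.01,0],"fingers":0},
    {"angular":[0,0,0],"dp":[0.18,0.03,0],"fingers":0},
    {"angular":[0,0,0],"dp":[0.3,0.06,0],"fingers":0},
    {"angular":[0,0,0],"dp":[0.42,0.08,0],"fingers":0},
    {"angular":[0,0,0],"dp":[0.54,0.1,0],"fingers":0},
    {"angular":[0,0,0],"dp":[0.65,0.12,0],"fingers":0},
    {"angular":[0,0,0],"dp":[0.74,0.14,0],"fingers":0},
    {"angular":[0,0,0],"dp":[0.8,0.15,0],"fingers":0}
  ],
  "newtons": 60
}}

```text
time: 30.2
tool_pos: [595.8, -114.7, 164.3]
tcp_rot: [180.0, 0.0, 95.1]
ft_force: [-0.3, 0.0, 0.2]
finger_gap: 85.1
grip_force: 0.0
```

Request:
{"method": "step_arm", "body": {
  "targets": [
    {"angular":[0,0,0],"dp":[0.12,0.03,0],"fingers":0},
    {"angular":[0,0,0],"dp":[0.27,0.06,0],"fingers":0},
    {"angular":[0,0,0],"dp":[0.42,0.09,0],"fingers":0},
    {"angular":[0,0,0],"dp":[0.55,0.11,0.03],"fingers":0},
    {"angular":[0,0,0],"dp":[0.62,0.127,0.08],"fingers":0},
    {"angular":[0,0,0],"dp":[0.625,0.127,0.15],"fingers":0},
    {"angular":[0,0,0],"dp":[0.625,0.127,0.2],"fingers":0},
    {"angular":[0,0,0],"dp":[0.625,0.127,0.2],"fingers":0}
  ]
}}

```text
time: 31.2
tool_pos: [608.8, 9.8, 122.5]
tcp_rot: [-179.8, -0.0, 95.0]
ft_force: [-0.2, 0.9, -0.6]
finger_gap: 85.5
grip_force: 0.0
```

Request:
{"method": "step_arm", "body": {
  "targets": [
    {"angular":[0,0,0],"dp":[0,0,0.06],"fingers":0},
    {"angular":[0,0,0],"dp":[0,0,0.15],"fingers":0},
    {"angular":[0,0,0],"dp":[0,0,0.25],"fingers":0},
    {"angular":[0,0,0],"dp":[0,0,0.35],"fingers":0},
    {"angular":[0,0,0],"dp":[0,0,0.45],"fingers":0},
    {"angular":[0,0,0],"dp":[0,0,0.52],"fingers":0},
    {"angular":[0,0,0],"dp":[0,0,0.54],"fingers":0},
    {"angular":[0,0,0],"dp":[0,0,0.54],"fingers":0.1}
  ]
}}

```text
time: 32.2
tool_pos: [610.0, 10.7, 16.3]
tcp_rot: [180.0, -0.0, 95.1]
ft_force: [-0.1, -0.6, 0.6]
finger_gap: 76.7
grip_force: 0.0
```

Request:
{"method": "step_arm", "body": {
  "targets": [
    {"angular":[0,0,0],"dp":[0,0,0],"fingers":0.2},
    {"angular":[0,0,0],"dp":[0,0,0],"fingers":0.27},
    {"angular":[0,0,0],"dp":[0,0,0],"fingers":0.34},
    {"angular":[0,0,0],"dp":[0,0,0],"fingers":0.4},
    {"angular":[0,0,0],"dp":[0,0,0],"fingers":0.6},
    {"angular":[0,0,0],"dp":[0,0,0],"fingers":1},
    {"angular":[0,0,0],"dp":[0,0,0],"fingers":1},
    {"angular":[0,0,0],"dp":[0,0,0],"fingers":1}
  ]
}}

```text
time: 33.2
tool_pos: [610.4, 10.6, 17.2]
tcp_rot: [179.9, 0.0, 95.1]
ft_force: [-1.4, -0.5, 5.3]
finger_gap: 55.0
grip_force: 65.5
```

Request:
{"method": "step_arm", "body": {
  "targets": [
    {"angular":[0,0,0],"dp":[0,0,-0.03],"fingers":1},
    {"angular":[0,0,0],"dp":[0,0,-0.1],"fingers":1},
    {"angular":[0,0,0],"dp":[0,0,-0.2],"fingers":1},
    {"angular":[0,0,0],"dp":[0.04,-0.01,-0.27],"fingers":1},
    {"angular":[0,0,0],"dp":[0.15,-0.05,-0.3],"fingers":1},
    {"angular":[0,0,0],"dp":[0.3,-0.1,-0.3],"fingers":1},
    {"angular":[0,0,0],"dp":[0.46,-0.15,-0.3],"fingers":1},
    {"angular":[0,0,0],"dp":[0.6,-0.2,-0.3],"fingers":1}
  ]
}}

```text
time: 34.2
tool_pos: [557.7, 129.1, 76.2]
tcp_rot: [-180.0, -0.0, 95.1]
ft_force: [0.7, -0.1, -5.0]
finger_gap: 55.0
grip_force: 64.6
```

Request:
{"method": "step_arm", "body": {
  "targets": [
    {"angular":[0,0,0.02],"dp":[0.14,-0.05,0],"fingers":1},
    {"angular":[0,0,0.05],"dp":[0.3,-0.1,0],"fingers":1},
    {"angular":[0,0,0.08],"dp":[0.46,-0.14,0],"fingers":1},
    {"angular":[0,0,0.11],"dp":[0.62,-0.19,0],"fingers":1},
    {"angular":[0,0,0.14],"dp":[0.77,-0.24,0],"fingers":1},
    {"angular":[0,0,0.165],"dp":[0.88,-0.275,0],"fingers":1},
    {"angular":[0,0,0.18],"dp":[0.94,-0.293,0],"fingers":1},
    {"angular":[0,0,0.187],"dp":[0.957,-0.298,0],"fingers":1}
  ]
}}

```text
time: 35.2
tool_pos: [481.4, 313.5, 76.2]
tcp_rot: [-180.0, 0.0, 61.5]
ft_force: [1.1, -0.4, -4.8]
finger_gap: 55.1
grip_force: 64.4
```

```bash
cat > m3.py <<'E'
from fit import *
import sys
zb=float(sys.argv[1])
s=sense(); print(s['tool_pos'],s['tcp_rot'],s['ft_force'],s['finger_gap'])
for n in C:
    im=snapshot(n); cv2.imwrite(f"pics/c{sys.argv[1]}_{n}.png",im)
    m=masks_of(n,"pack_center")
    if m: print(n,m[0]['conf'],*fit([n],[box(56,112,zb,zb+44)],(483,312,np.radians(-28.6)),{n:m[0]['pixels'].astype(float)}))
a=cv2.imread(f"pics/c{sys.argv[1]}_top.png")[180:280,80:210]; b=cv2.imread(f"pics/c{sys.argv[1]}_side.png")[100:200,150:280]
cv2.imwrite(f"pics/c{sys.argv[1]}.png",cv2.resize(np.hstack([a,b]),None,fx=3,fy=3,interpolation=2))
E
python3 m3.py 66
```

```text
[481.41075276 313.49379165  76.1966536 ] [-1.79961666e+02  1.92994701e-02  6.14975632e+01] [ 1.11288465 -0.40454844 -4.7691758 ] 55.10799519633773
side 0.82 [478.5 306.1 -29.7] 0.266
top 0.64 [479.4 312.2 -28.4] 0.504
```

View pics/c66.png

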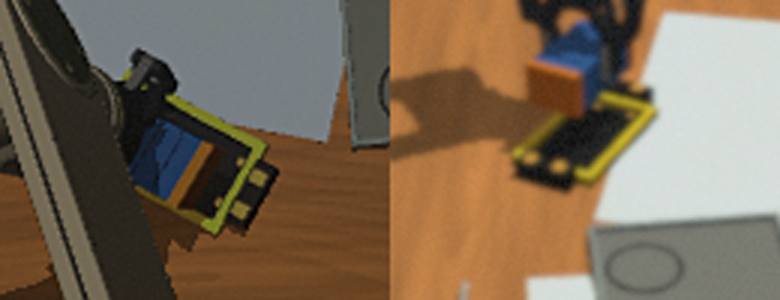

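Request:
{"method": "step_arm", "body": {
  "targets": [
    {"angular":[0,0,0],"dp":[0,0,0],"fingers":1},
    {"angular":[0,0,0],"dp":[0,0,0.04],"fingers":1},
    {"angular":[0,0,0],"dp":[0,0,0.1],"fingers":1},
    {"angular":[0,0,0],"dp":[0,0,0.16],"fingers":1},
    {"angular":[0,0,0],"dp":[0,0,0.21],"fingers":1},
    {"angular":[0,0,0],"dp":[0,0,0.24],"fingers":1},
    {"angular":[0,0,0],"dp":[0,0,0.25],"fingers":1},
    {"angular":[0,0,0],"dp":[0,0,0.25],"fingers":1}
  ]
}}

```text
time: 36.4
tool_pos: [483.3, 312.2, 26.4]
tcp_rot: [180.0, -0.0, 61.4]
ft_force: [0.5, 0.1, -4.7]
finger_gap: 55.6
grip_force: 64.5
```

```bash
python3 m3.py 16
```

```text
[483.25016876 312.16992263  26.44312074] [ 1.79992310e+02 -1.38276899e-02  6.14244954e+01] [ 0.53603444  0.06738673 -4.69084743] 55.58082012777273
side 0.75 [466.5 304.7  -7.7] 0.279
top 0.68 [480.7 312.6 -28.3] 0.517
```

View pics/c16.png

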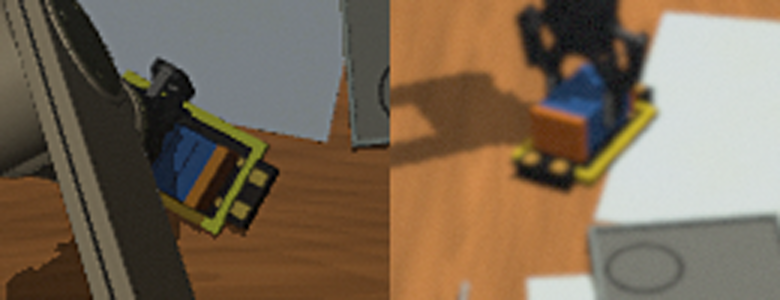

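The pack sits over the pocket and is aligned with it: its orange end is at crop (560,135), inside the yellow rim. Lower it slowly.

Request:
{"method": "step_arm", "body": {
  "targets": [
    {"angular":[0,0,0],"dp":[0,0,0.01],"fingers":1},
    {"angular":[0,0,0],"dp":[0,0,0.02],"fingers":1},
    {"angular":[0,0,0],"dp":[0,0,0.03],"fingers":1},
    {"angular":[0,0,0],"dp":[0,0,0.04],"fingers":1},
    {"angular":[0,0,0],"dp":[0,0,0.048],"fingers":1},
    {"angular":[0,0,0],"dp":[0,0,0.054],"fingers":1},
    {"angular":[0,0,0],"dp":[0,0,0.057],"fingers":1},
    {"angular":[0,0,0],"dp":[0,0,0.057],"fingers":1}
  ]
}}

```text
time: 37.6
tool_pos: [483.1, 312.0, 15.2]
tcp_rot: [-180.0, 0.0, 61.4]
ft_force: [-4.0, -1.0, 0.6]
finger_gap: 55.3
grip_force: 65.0
```

Request:
{"method": "step_arm", "body": {
  "targets": [
    {"angular":[0,0,0],"dp":[0,0,0.003],"fingers":1},
    {"angular":[0,0,0],"dp":[0,0,0.003],"fingers":0.33},
    {"angular":[0,0,0],"dp":[0,0,0.003],"fingers":0.25},
    {"angular":[0,0,0],"dp":[0,0,0.003],"fingers":0.15},
    {"angular":[0,0,0],"dp":[0,0,0.003],"fingers":0.05},
    {"angular":[0,0,0],"dp":[0,0,0.003],"fingers":0},
    {"angular":[0,0,0],"dp":[0,0,0],"fingers":0},
    {"angular":[0,0,0],"dp":[0,0,-0.02],"fingers":0}
  ]
}}

```text
time: 38.6
tool_pos: [482.8, 311.9, 18.7]
tcp_rot: [-180.0, 0.0, 61.4]
ft_force: [0.2, 0.1, -0.0]
finger_gap: 85.0
grip_force: 0.0
```

Request:
{"method": "step_arm", "body": {
  "targets": [
    {"angular":[0,0,0],"dp":[0,0,-0.05],"fingers":0},
    {"angular":[0,0,0],"dp":[0,0,-0.15],"fingers":0},
    {"angular":[0,0,0],"dp":[0,0,-0.27],"fingers":0},
    {"angular":[0,0,0],"dp":[0,0,-0.4],"fingers":0},
    {"angular":[0,0,0],"dp":[0,0,-0.53],"fingers":0},
    {"angular":[0,0,0],"dp":[0,0,-0.65],"fingers":0},
    {"angular":[0,0,0],"dp":[0,0,-0.72],"fingers":0},
    {"angular":[0,0,0],"dp":[0,0,-0.74],"fingers":0}
  ]
}}

```text
time: 39.6
tool_pos: [483.8, 312.4, 168.7]
tcp_rot: [179.9, -0.1, 61.4]
ft_force: [0.8, -0.1, -0.5]
finger_gap: 85.4
grip_force: 0.0
```

Request:
{"method": "step_arm", "body": {
  "targets": [
    {"angular":[0,0,-0.02],"dp":[-0.1,0.08,0],"fingers":0},
    {"angular":[0,0,-0.05],"dp":[-0.22,0.17,0],"fingers":0},
    {"angular":[0,0,-0.08],"dp":[-0.35,0.27,0],"fingers":0},
    {"angular":[0,0,-0.11],"dp":[-0.49,0.38,0],"fingers":0},
    {"angular":[0,0,-0.14],"dp":[-0.63,0.49,0],"fingers":0},
    {"angular":[0,0,-0.165],"dp":[-0.77,0.6,0],"fingers":0},
    {"angular":[0,0,-0.187],"dp":[-0.89,0.69,0],"fingers":0},
    {"angular":[0,0,-0.187],"dp":[-0.95,0.74,0],"fingers":0}
  ],
  "newtons": 40
}}

```text
time: 40.6
tool_pos: [521.8, 73.1, 166.0]
tcp_rot: [-179.9, -0.0, 95.0]
ft_force: [0.6, 0.0, 0.4]
finger_gap: 85.4
grip_force: 0.0
```

```bash
python3 m3.py 4; python3 m2.py
```

```text
[521.76397302  73.05831455 166.04158505] [-1.79912333e+02 -2.83998636e-04  9.49755896e+01] [0.56646422 0.03353241 0.39123112] 85.36757868220522
side 0.75 [481.4 310.4 -29.6] 0.136
top 0.85 [483.7 319.2 -31.8] 0.233
side pack_center 0.82 [609.5  11.    4.3] 1.0
side spray_center 0.74 [ 579.6 -280.1    0. ] 0.038
side bottle_center 0.83 [ 424.8 -300.     0. ] 0.046
side jar_center 0.64 [ 511.7 -364.3    0. ] 0.072
top pack_center 0.72 [609.5  11.    4.3] 1.0
top spray_center 0.63 [ 580.5 -277.4    0. ] 0.077
top bottle_center 0.91 [ 426.6 -296.5    0. ] 0.047
top jar_center 0.91 [ 511.6 -359.4    0. ] 0.08
```

View pics/c4.png

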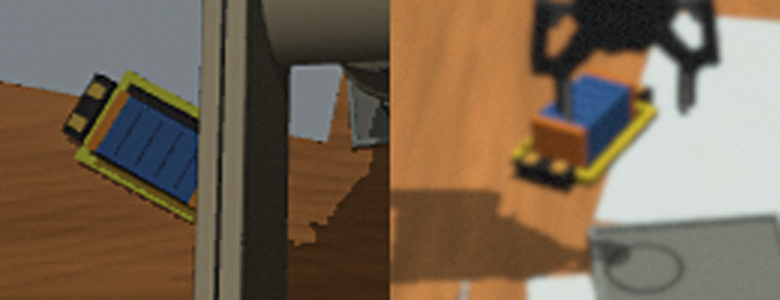

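The pack lies flat in the pocket, and the containers stand where I put them. Now return the spray can.

Request:
{"method": "step_arm", "body": {
  "targets": [
    {"angular":[0,0,0],"dp":[-0.08,0.01,0],"fingers":0},
    {"angular":[0,0,0],"dp":[-0.2,0.01,0],"fingers":0},
    {"angular":[0,0,0],"dp":[-0.32,0.02,0],"fingers":0},
    {"angular":[0,0,0],"dp":[-0.44,0.03,0],"fingers":0},
    {"angular":[0,0,0],"dp":[-0.56,0.04,0],"fingers":0},
    {"angular":[0,0,0],"dp":[-0.68,0.05,0],"fingers":0},
    {"angular":[0,0,0],"dp":[-0.8,0.06,0],"fingers":0},
    {"angular":[0,0,0],"dp":[-0.891,0.066,0],"fingers":0}
  ]
}}

```text
time: 42.3
tool_pos: [551.1, -103.9, 166.9]
tcp_rot: [-180.0, 0.0, 95.0]
ft_force: [0.1, -0.6, 0.0]
finger_gap: 85.1
grip_force: 0.0
```

Request:
{"method": "step_arm", "body": {
  "targets": [
    {"angular":[0,0,0],"dp":[-0.12,0.01,0],"fingers":0},
    {"angular":[0,0,0],"dp":[-0.27,0.02,0],"fingers":0},
    {"angular":[0,0,0],"dp":[-0.43,0.03,0],"fingers":0},
    {"angular":[0,0,0],"dp":[-0.6,0.04,0],"fingers":0},
    {"angular":[0,0,0],"dp":[-0.76,0.055,0],"fingers":0},
    {"angular":[0,0,0],"dp":[-0.86,0.064,0],"fingers":0},
    {"angular":[0,0,0],"dp":[-0.891,0.066,0],"fingers":0},
    {"angular":[0,0,0],"dp":[-0.891,0.066,0],"fingers":0}
  ]
}}

```text
time: 43.3
tool_pos: [580.0, -278.0, 166.7]
tcp_rot: [-180.0, -0.0, 95.1]
ft_force: [0.8, 0.6, -0.1]
finger_gap: 85.5
grip_force: 0.0
```

Request:
{"method": "step_arm", "body": {
  "targets": [
    {"angular":[0,0,0],"dp":[0,0,0.1],"fingers":0},
    {"angular":[0,0,0],"dp":[0,0,0.22],"fingers":0},
    {"angular":[0,0,0],"dp":[0,0,0.34],"fingers":0},
    {"angular":[0,0,0],"dp":[0,0,0.45],"fingers":0},
    {"angular":[0,0,0],"dp":[0,0,0.492],"fingers":0},
    {"angular":[0,0,0],"dp":[0,0,0.492],"fingers":0.1},
    {"angular":[0,0,0],"dp":[0,0,0.492],"fingers":0.2},
    {"angular":[0,0,0],"dp":[0,0,0.492],"fingers":0.3}
  ]
}}

```text
time: 44.3
tool_pos: [580.5, -278.5, 69.3]
tcp_rot: [179.9, 0.0, 95.1]
ft_force: [-0.3, -0.2, 0.3]
finger_gap: 60.0
grip_force: 0.0
```

Request:
{"method": "step_arm", "body": {
  "targets": [
    {"angular":[0,0,0],"dp":[0,0,0],"fingers":0.38},
    {"angular":[0,0,0],"dp":[0,0,0],"fingers":0.46},
    {"angular":[0,0,0],"dp":[0,0,0],"fingers":0.55},
    {"angular":[0,0,0],"dp":[0,0,0],"fingers":0.8},
    {"angular":[0,0,0],"dp":[0,0,0],"fingers":1},
    {"angular":[0,0,0],"dp":[0,0,0],"fingers":1},
    {"angular":[0,0,0],"dp":[0,0,-0.04],"fingers":1},
    {"angular":[0,0,0],"dp":[0,0,-0.1],"fingers":1}
  ]
}}

```text
time: 45.3
tool_pos: [579.0, -277.7, 87.8]
tcp_rot: [-179.9, -0.1, 95.1]
ft_force: [0.5, -0.2, -1.2]
finger_gap: 48.9
grip_force: 41.4
```

Request:
{"method": "step_arm", "body": {
  "targets": [
    {"angular":[0,0,0],"dp":[0,0,-0.1],"fingers":1},
    {"angular":[0,0,0],"dp":[0.08,0,-0.18],"fingers":1},
    {"angular":[0,0,0],"dp":[0.22,-0.01,-0.2],"fingers":1},
    {"angular":[0,0,0],"dp":[0.38,-0.01,-0.2],"fingers":1},
    {"angular":[0,0,0],"dp":[0.54,-0.02,-0.2],"fingers":1},
    {"angular":[0,0,0],"dp":[0.68,-0.02,-0.2],"fingers":1},
    {"angular":[0,0,0],"dp":[0.81,-0.03,-0.2],"fingers":1},
    {"angular":[0,0,0],"dp":[0.93,-0.03,-0.2],"fingers":1}
  ]
}}

```text
time: 46.3
tool_pos: [557.5, -91.6, 129.8]
tcp_rot: [179.9, 0.0, 95.1]
ft_force: [-0.0, 0.6, -1.4]
finger_gap: 48.9
grip_force: 41.5
```

Request:
{"method": "step_arm", "body": {
  "targets": [
    {"angular":[0,0,0],"dp":[0.14,0,0],"fingers":1},
    {"angular":[0,0,0],"dp":[0.3,-0.01,0],"fingers":1},
    {"angular":[0,0,0],"dp":[0.47,-0.01,0],"fingers":1},
    {"angular":[0,0,0],"dp":[0.64,-0.02,0],"fingers":1},
    {"angular":[0,0,0],"dp":[0.8,-0.02,0],"fingers":1},
    {"angular":[0,0,0],"dp":[0.91,-0.03,0.02],"fingers":1},
    {"angular":[0,0,0],"dp":[0.939,-0.03,0.07],"fingers":1},
    {"angular":[0,0,0],"dp":[0.939,-0.03,0.12],"fingers":1}
  ]
}}

```text
time: 47.3
tool_pos: [534.9, 93.3, 104.4]
tcp_rot: [180.0, 0.0, 95.1]
ft_force: [-0.1, -0.4, -1.2]
finger_gap: 48.6
grip_force: 41.4
```

Request:
{"method": "step_arm", "body": {
  "targets": [
    {"angular":[0,0,0],"dp":[0,0,0.07],"fingers":1},
    {"angular":[0,0,0],"dp":[0,0,0.13],"fingers":1},
    {"angular":[0,0,0],"dp":[0,0,0.155],"fingers":1},
    {"angular":[0,0,0],"dp":[0,0,0.165],"fingers":1},
    {"angular":[0,0,0],"dp":[0,0,0.165],"fingers":1},
    {"angular":[0,0,0],"dp":[0,0,0.165],"fingers":0.35},
    {"angular":[0,0,0],"dp":[0,0,0.165],"fingers":0.1},
    {"angular":[0,0,0],"dp":[0,0,0.165],"fingers":0}
  ]
}}

```text
time: 48.3
tool_pos: [535.2, 93.0, 71.6]
tcp_rot: [180.0, 0.0, 95.1]
ft_force: [-0.2, -0.3, 0.8]
finger_gap: 85.4
grip_force: 0.0
```

Request:
{"method": "step_arm", "body": {
  "targets": [
    {"angular":[0,0,0],"dp":[0,0,0],"fingers":0},
    {"angular":[0,0,0],"dp":[0,0,-0.06],"fingers":0},
    {"angular":[0,0,0],"dp":[0,0,-0.16],"fingers":0},
    {"angular":[0,0,0],"dp":[0,0,-0.28],"fingers":0},
    {"angular":[0,0,0],"dp":[0,0,-0.38],"fingers":0},
    {"angular":[0,0,0],"dp":[0,0,-0.45],"fingers":0},
    {"angular":[0,0,0],"dp":[0,0,-0.473],"fingers":0},
    {"angular":[0,0,0],"dp":[0,0,-0.473],"fingers":0}
  ]
}}

```text
time: 49.3
tool_pos: [534.9, 93.0, 166.0]
tcp_rot: [-180.0, -0.0, 95.1]
ft_force: [0.1, 0.5, -0.4]
finger_gap: 85.5
grip_force: 0.0
```

Request:
{"method": "step_arm", "body": {
  "targets": [
    {"angular":[0,0,0],"dp":[-0.08,-0.03,0],"fingers":0},
    {"angular":[0,0,0],"dp":[-0.2,-0.08,0],"fingers":0},
    {"angular":[0,0,0],"dp":[-0.32,-0.12,0],"fingers":0},
    {"angular":[0,0,0],"dp":[-0.44,-0.17,0],"fingers":0},
    {"angular":[0,0,0],"dp":[-0.57,-0.22,0],"fingers":0},
    {"angular":[0,0,0],"dp":[-0.7,-0.27,0],"fingers":0},
    {"angular":[0,0,0],"dp":[-0.83,-0.32,0],"fingers":0},
    {"angular":[0,0,0],"dp":[-0.95,-0.361,0],"fingers":0}
  ]
}}

```text
time: 50.3
tool_pos: [478.4, -104.2, 165.1]
tcp_rot: [-179.9, -0.0, 95.0]
ft_force: [-0.1, 0.4, 0.8]
finger_gap: 85.3
grip_force: 0.0
```

Request:
{"method": "step_arm", "body": {
  "targets": [
    {"angular":[0,0,0],"dp":[-0.15,-0.06,0],"fingers":0},
    {"angular":[0,0,0],"dp":[-0.32,-0.12,0],"fingers":0},
    {"angular":[0,0,0],"dp":[-0.5,-0.19,0],"fingers":0},
    {"angular":[0,0,0],"dp":[-0.68,-0.26,0],"fingers":0},
    {"angular":[0,0,0],"dp":[-0.84,-0.32,0],"fingers":0},
    {"angular":[0,0,0],"dp":[-0.93,-0.354,0],"fingers":0},
    {"angular":[0,0,0],"dp":[-0.95,-0.361,0],"fingers":0},
    {"angular":[0,0,0],"dp":[-0.95,-0.361,0],"fingers":0}
  ]
}}

```text
time: 51.3
tool_pos: [424.7, -297.7, 165.8]
tcp_rot: [-180.0, -0.0, 95.1]
ft_force: [0.4, 0.8, 0.6]
finger_gap: 85.6
grip_force: 0.0
```

Request:
{"method": "step_arm", "body": {
  "targets": [
    {"angular":[0,0,0],"dp":[0,0,0.1],"fingers":0},
    {"angular":[0,0,0],"dp":[0,0,0.22],"fingers":0},
    {"angular":[0,0,0],"dp":[0,0,0.35],"fingers":0},
    {"angular":[0,0,0],"dp":[0,0,0.46],"fingers":0},
    {"angular":[0,0,0],"dp":[0,0,0.513],"fingers":0},
    {"angular":[0,0,0],"dp":[0,0,0.513],"fingers":0.1},
    {"angular":[0,0,0],"dp":[0,0,0.513],"fingers":0.2},
    {"angular":[0,0,0],"dp":[0,0,0.513],"fingers":0.3}
  ]
}}

```text
time: 52.3
tool_pos: [425.5, -298.8, 64.6]
tcp_rot: [179.9, 0.1, 95.1]
ft_force: [0.3, -0.2, -0.1]
finger_gap: 59.7
grip_force: 0.0
```

Request:
{"method": "step_arm", "body": {
  "targets": [
    {"angular":[0,0,0],"dp":[0,0,0],"fingers":0.38},
    {"angular":[0,0,0],"dp":[0,0,0],"fingers":0.46},
    {"angular":[0,0,0],"dp":[0,0,0],"fingers":0.55},
    {"angular":[0,0,0],"dp":[0,0,0],"fingers":0.8},
    {"angular":[0,0,0],"dp":[0,0,0],"fingers":1},
    {"angular":[0,0,0],"dp":[0,0,0],"fingers":1},
    {"angular":[0,0,0],"dp":[0,0,-0.04],"fingers":1},
    {"angular":[0,0,0],"dp":[0,0,-0.1],"fingers":1}
  ]
}}

```text
time: 53.3
tool_pos: [424.1, -297.7, 83.3]
tcp_rot: [-179.9, -0.1, 95.1]
ft_force: [0.3, -0.0, -1.0]
finger_gap: 47.2
grip_force: 41.4
```

Request:
{"method": "step_arm", "body": {
  "targets": [
    {"angular":[0,0,0],"dp":[0,0,-0.1],"fingers":1},
    {"angular":[0,0,0],"dp":[0.06,0.03,-0.18],"fingers":1},
    {"angular":[0,0,0],"dp":[0.18,0.09,-0.2],"fingers":1},
    {"angular":[0,0,0],"dp":[0.32,0.16,-0.2],"fingers":1},
    {"angular":[0,0,0],"dp":[0.46,0.23,-0.2],"fingers":1},
    {"angular":[0,0,0],"dp":[0.6,0.3,-0.2],"fingers":1},
    {"angular":[0,0,0],"dp":[0.72,0.36,-0.2],"fingers":1},
    {"angular":[0,0,0],"dp":[0.8,0.4,-0.2],"fingers":1}
  ]
}}

```text
time: 54.3
tool_pos: [490.8, -130.0, 124.0]
tcp_rot: [180.0, -0.0, 95.1]
ft_force: [0.1, -0.1, -2.0]
finger_gap: 47.4
grip_force: 41.4
```

Request:
{"method": "step_arm", "body": {
  "targets": [
    {"angular":[0,0,0],"dp":[0.14,0.07,0],"fingers":1},
    {"angular":[0,0,0],"dp":[0.3,0.15,0],"fingers":1},
    {"angular":[0,0,0],"dp":[0.46,0.22,0],"fingers":1},
    {"angular":[0,0,0],"dp":[0.6,0.29,0],"fingers":1},
    {"angular":[0,0,0],"dp":[0.65,0.318,0.02],"fingers":1},
    {"angular":[0,0,0],"dp":[0.662,0.322,0.08],"fingers":1},
    {"angular":[0,0,0],"dp":[0.662,0.322,0.15],"fingers":1},
    {"angular":[0,0,0],"dp":[0.662,0.322,0.2],"fingers":1}
  ]
}}

```text
time: 55.3
tool_pos: [541.6, 4.9, 81.6]
tcp_rot: [-179.9, -0.0, 95.0]
ft_force: [-0.5, 0.2, -1.1]
finger_gap: 47.5
grip_force: 41.5
```

Request:
{"method": "step_arm", "body": {
  "targets": [
    {"angular":[0,0,0],"dp":[0,0,0.04],"fingers":1},
    {"angular":[0,0,0],"dp":[0,0,0.07],"fingers":1},
    {"angular":[0,0,0],"dp":[0,0,0.085],"fingers":1},
    {"angular":[0,0,0],"dp":[0,0,0.085],"fingers":1},
    {"angular":[0,0,0],"dp":[0,0,0.085],"fingers":1},
    {"angular":[0,0,0],"dp":[0,0,0.085],"fingers":0.35},
    {"angular":[0,0,0],"dp":[0,0,0.085],"fingers":0.1},
    {"angular":[0,0,0],"dp":[0,0,0.085],"fingers":0}
  ]
}}

```text
time: 56.3
tool_pos: [542.9, 5.8, 66.5]
tcp_rot: [180.0, 0.0, 95.1]
ft_force: [0.3, -0.6, -0.2]
finger_gap: 85.3
grip_force: 0.0
```

Request:
{"method": "step_arm", "body": {
  "targets": [
    {"angular":[0,0,0],"dp":[0,0,0],"fingers":0},
    {"angular":[0,0,0],"dp":[0,0,-0.06],"fingers":0},
    {"angular":[0,0,0],"dp":[0,0,-0.16],"fingers":0},
    {"angular":[0,0,0],"dp":[0,0,-0.28],"fingers":0},
    {"angular":[0,0,0],"dp":[0,0,-0.38],"fingers":0},
    {"angular":[0,0,0],"dp":[0,0,-0.45],"fingers":0},
    {"angular":[0,0,0],"dp":[0,0,-0.48],"fingers":0},
    {"angular":[0,0,0],"dp":[0,0,-0.48],"fingers":0}
  ]
}}

```text
time: 57.3
tool_pos: [542.8, 5.7, 162.6]
tcp_rot: [180.0, 0.0, 95.1]
ft_force: [0.5, -0.4, -0.0]
finger_gap: 85.5
grip_force: 0.0
```

Request:
{"method": "step_arm", "body": {
  "targets": [
    {"angular":[0,0,0],"dp":[-0.08,-0.01,0],"fingers":0},
    {"angular":[0,0,0],"dp":[-0.2,-0.03,0],"fingers":0},
    {"angular":[0,0,0],"dp":[-0.32,-0.06,0],"fingers":0},
    {"angular":[0,0,0],"dp":[-0.44,-0.08,0],"fingers":0},
    {"angular":[0,0,0],"dp":[-0.56,-0.1,0],"fingers":0},
    {"angular":[0,0,0],"dp":[-0.68,-0.12,0],"fingers":0},
    {"angular":[0,0,0],"dp":[-0.8,-0.14,0],"fingers":0},
    {"angular":[0,0,0],"dp":[-0.912,-0.158,0],"fingers":0}
  ]
}}

```text
time: 58.3
tool_pos: [526.4, -180.4, 161.4]
tcp_rot: [-179.9, -0.0, 95.0]
ft_force: [-0.1, -0.1, -0.1]
finger_gap: 85.4
grip_force: 0.0
```

Request:
{"method": "step_arm", "body": {
  "targets": [
    {"angular":[0,0,0],"dp":[-0.15,-0.03,0],"fingers":0},
    {"angular":[0,0,0],"dp":[-0.32,-0.06,0],"fingers":0},
    {"angular":[0,0,0],"dp":[-0.5,-0.09,0],"fingers":0},
    {"angular":[0,0,0],"dp":[-0.67,-0.12,0],"fingers":0},
    {"angular":[0,0,0],"dp":[-0.82,-0.14,0],"fingers":0},
    {"angular":[0,0,0],"dp":[-0.9,-0.155,0],"fingers":0},
    {"angular":[0,0,0],"dp":[-0.912,-0.158,0],"fingers":0},
    {"angular":[0,0,0],"dp":[-0.912,-0.158,0],"fingers":0}
  ]
}}

```text
time: 59.3
tool_pos: [512.0, -362.5, 162.1]
tcp_rot: [-180.0, -0.0, 95.1]
ft_force: [0.3, 1.0, 0.7]
finger_gap: 85.5
grip_force: 0.0
```

Request:
{"method": "step_arm", "body": {
  "targets": [
    {"angular":[0,0,0],"dp":[0,0,0.1],"fingers":0},
    {"angular":[0,0,0],"dp":[0,0,0.22],"fingers":0},
    {"angular":[0,0,0],"dp":[0,0,0.35],"fingers":0},
    {"angular":[0,0,0],"dp":[0,0,0.45],"fingers":0},
    {"angular":[0,0,0],"dp":[0,0,0.495],"fingers":0},
    {"angular":[0,0,0],"dp":[0,0,0.495],"fingers":0.1},
    {"angular":[0,0,0],"dp":[0,0,0.495],"fingers":0.2},
    {"angular":[0,0,0],"dp":[0,0,0.495],"fingers":0.3}
  ]
}}

```text
time: 60.3
tool_pos: [512.8, -363.8, 64.8]
tcp_rot: [179.9, 0.1, 95.1]
ft_force: [0.4, 0.2, 0.3]
finger_gap: 60.1
grip_force: 0.0
```

Request:
{"method": "step_arm", "body": {
  "targets": [
    {"angular":[0,0,0],"dp":[0,0,0],"fingers":0.38},
    {"angular":[0,0,0],"dp":[0,0,0],"fingers":0.46},
    {"angular":[0,0,0],"dp":[0,0,0],"fingers":0.55},
    {"angular":[0,0,0],"dp":[0,0,0],"fingers":0.8},
    {"angular":[0,0,0],"dp":[0,0,0],"fingers":1},
    {"angular":[0,0,0],"dp":[0,0,0],"fingers":1},
    {"angular":[0,0,0],"dp":[0,0,-0.04],"fingers":1},
    {"angular":[0,0,0],"dp":[0,0,-0.1],"fingers":1}
  ]
}}

```text
time: 61.3
tool_pos: [511.4, -362.6, 83.1]
tcp_rot: [-179.9, -0.1, 95.1]
ft_force: [1.3, -0.2, -2.2]
finger_gap: 57.3
grip_force: 42.7
```

Request:
{"method": "step_arm", "body": {
  "targets": [
    {"angular":[0,0,0],"dp":[0,0,-0.1],"fingers":1},
    {"angular":[0,0,0],"dp":[0.08,0.02,-0.18],"fingers":1},
    {"angular":[0,0,0],"dp":[0.22,0.05,-0.2],"fingers":1},
    {"angular":[0,0,0],"dp":[0.4,0.09,-0.2],"fingers":1},
    {"angular":[0,0,0],"dp":[0.57,0.13,-0.2],"fingers":1},
    {"angular":[0,0,0],"dp":[0.72,0.16,-0.2],"fingers":1},
    {"angular":[0,0,0],"dp":[0.84,0.19,-0.2],"fingers":1},
    {"angular":[0,0,0],"dp":[0.9,0.2,-0.2],"fingers":1}
  ]
}}

```text
time: 62.3
tool_pos: [536.4, -178.4, 124.5]
tcp_rot: [179.9, 0.0, 95.2]
ft_force: [-0.5, -0.8, -1.9]
finger_gap: 57.0
grip_force: 42.7
```

Request:
{"method": "step_arm", "body": {
  "targets": [
    {"angular":[0,0,0],"dp":[0.1,0.02,0],"fingers":1},
    {"angular":[0,0,0],"dp":[0.22,0.05,0],"fingers":1},
    {"angular":[0,0,0],"dp":[0.34,0.08,0],"fingers":1},
    {"angular":[0,0,0],"dp":[0.44,0.11,0],"fingers":1},
    {"angular":[0,0,0],"dp":[0.48,0.118,0.02],"fingers":1},
    {"angular":[0,0,0],"dp":[0.48,0.118,0.08],"fingers":1},
    {"angular":[0,0,0],"dp":[0.48,0.118,0.15],"fingers":1},
    {"angular":[0,0,0],"dp":[0.48,0.118,0.2],"fingers":1}
  ]
}}

```text
time: 63.3
tool_pos: [550.0, -83.1, 81.6]
tcp_rot: [-179.9, -0.0, 95.0]
ft_force: [-0.2, 0.3, -2.3]
finger_gap: 56.9
grip_force: 42.7
```

Request:
{"method": "step_arm", "body": {
  "targets": [
    {"angular":[0,0,0],"dp":[0,0,0.04],"fingers":1},
    {"angular":[0,0,0],"dp":[0,0,0.07],"fingers":1},
    {"angular":[0,0,0],"dp":[0,0,0.085],"fingers":1},
    {"angular":[0,0,0],"dp":[0,0,0.085],"fingers":1},
    {"angular":[0,0,0],"dp":[0,0,0.085],"fingers":1},
    {"angular":[0,0,0],"dp":[0,0,0.085],"fingers":0.25},
    {"angular":[0,0,0],"dp":[0,0,0.085],"fingers":0.1},
    {"angular":[0,0,0],"dp":[0,0,0.085],"fingers":0}
  ]
}}

```text
time: 64.3
tool_pos: [551.2, -82.7, 66.6]
tcp_rot: [180.0, 0.0, 95.1]
ft_force: [-0.1, 0.5, 0.0]
finger_gap: 85.7
grip_force: 0.0
```

Request:
{"method": "step_arm", "body": {
  "targets": [
    {"angular":[0,0,0],"dp":[0,0,0],"fingers":0},
    {"angular":[0,0,0],"dp":[0,0,-0.06],"fingers":0},
    {"angular":[0,0,0],"dp":[0,0,-0.16],"fingers":0},
    {"angular":[0,0,0],"dp":[0,0,-0.28],"fingers":0},
    {"angular":[0,0,0],"dp":[0,0,-0.4],"fingers":0},
    {"angular":[0,0,0],"dp":[0,0,-0.52],"fingers":0},
    {"angular":[0,0,0],"dp":[0,0,-0.6],"fingers":0},
    {"angular":[0,0,0],"dp":[0,0,-0.6],"fingers":0}
  ]
}}

```text
time: 65.3
tool_pos: [552.2, -83.0, 188.9]
tcp_rot: [179.8, 0.1, 95.1]
ft_force: [-0.5, -0.1, -0.1]
finger_gap: 85.7
grip_force: 0.0
```

Request:
{"method": "step_arm", "body": {
  "targets": [
    {"angular":[0,0,0],"dp":[-0.12,-0.08,0],"fingers":0},
    {"angular":[0,0,0],"dp":[-0.26,-0.18,0],"fingers":0},
    {"angular":[0,0,0],"dp":[-0.4,-0.28,0],"fingers":0},
    {"angular":[0,0,0],"dp":[-0.55,-0.38,0],"fingers":0},
    {"angular":[0,0,0],"dp":[-0.7,-0.48,0],"fingers":0},
    {"angular":[0,0,0],"dp":[-0.84,-0.56,0],"fingers":0},
    {"angular":[0,0,0],"dp":[-0.95,-0.6,0],"fingers":0},
    {"angular":[0,0,0],"dp":[-1,-0.6,0],"fingers":0}
  ]
}}

```text
time: 66.3
tool_pos: [448.3, -293.2, 185.4]
tcp_rot: [-179.9, -0.1, 95.0]
ft_force: [0.2, -0.6, -0.4]
finger_gap: 85.3
grip_force: 0.0
```

Request:
{"method": "step_arm", "body": {
  "targets": [
    {"angular":[0,0,0],"dp":[-0.15,0,0],"fingers":0},
    {"angular":[0,0,0],"dp":[-0.3,0,0],"fingers":0},
    {"angular":[0,0,0],"dp":[-0.45,0,0],"fingers":0},
    {"angular":[0,0,0],"dp":[-0.6,0,0],"fingers":0},
    {"angular":[0,0,0],"dp":[-0.75,0,0],"fingers":0},
    {"angular":[0,0,0],"dp":[-0.87,0,0],"fingers":0},
    {"angular":[0,0,0],"dp":[-0.95,0,0],"fingers":0},
    {"angular":[0,0,0],"dp":[-0.95,0,0],"fingers":0}
  ]
}}

```text
time: 67.3
tool_pos: [466.2, -481.7, 185.3]
tcp_rot: [-180.0, -0.1, 95.1]
ft_force: [1.2, -0.1, 0.7]
finger_gap: 85.0
grip_force: 0.0
```

```bash
cat > m4.py <<'E'
from fit import *
J=dict(pack_center=([box(56,112,4,48)],(483,312,np.radians(-28.6))))
for (k,p),q in zip(conts(6).items(),[(535,93.5,0),(543,6,0),(551,-82,0)]): J[k]=(p,q)
for n in C:
    im=snapshot(n); cv2.imwrite(f"pics/e_{n}.png",im)
    for k,(p,q) in J.items():
        m=masks_of(n,k)
        if m: print(n,k,*fit([n],p,q,{n:m[0]['pixels'].astype(float)},k[0]=='p'))
a,b=[cv2.imread(f"pics/e_{n}.png") for n in("top","side")]
cv2.imwrite("pics/e.png",cv2.resize(np.hstack([a[90:290,90:330],b[90:290,120:360]]),(768,320)))
E
python3 m4.py
```

```text
side spray_center [533.2  95.7   0. ] 0.475
side bottle_center [543.8  58.6   0. ] 0.51
side jar_center [548.9 -86.1   0. ] 0.088
top pack_center [483.8 315.4 -29.3] 0.081
top spray_center [535.3  94.8   0. ] 0.041
top bottle_center [544.9   6.6   0. ] 0.094
top jar_center [549.8 -79.4   0. ] 0.09
```

View pics/e.png

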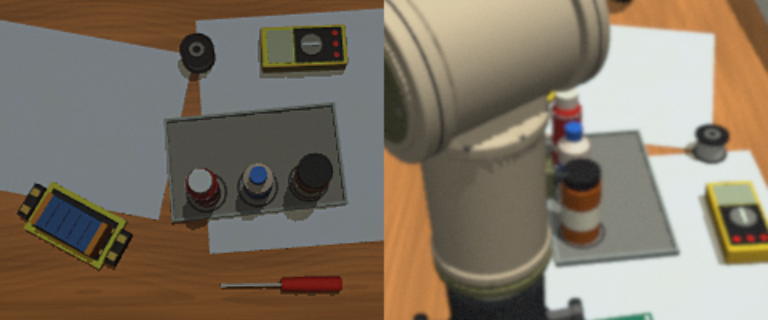

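The containers stand upright on their own rings, within about 1 mm of where the top camera first saw them. The pack lies flat in the cradle at about (75, 222), and the bystanders look unmoved.

```bash
python3 -c "
from bench import *
print(hand_in())"
```

```text
the job is handed in; nothing more can be done
None
```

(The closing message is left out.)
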